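# Draw the filter slide from under the photometer's hood and show it to the scanner

### The arm

A 6-joint arm with a two-finger parallel gripper is mounted at the origin on a cart in front of the work surface, level with it; the furniture and walls round the work are solid. World frame = base frame: x ahead of the robot, y to its left, z up, the work surface at z = 0. Lengths are in m, angles in degrees, forces in N, time in s.
With the tool pointing down it reaches from about 0.4 to 0.825 m from the base axis. Payload 7 kg.
Tool frame: the origin (TCP) lies midway between the tips of the shut fingers; the grasp point (between the pads) lies 19 mm behind it (hold_point_z is the distance from the TCP to the grasp point, in m); z points along the fingers, y is the line along which they close (so a half turn about z gives the same grasp; the last joint's range is limited). The gripper opens to 88 mm and grips with 3 to 60 N. Pads are 19 mm wide; open, the fingers measure 130 mm over their backs; the gripper's body (78 mm by 193 mm) begins 47 mm behind the grasp point.
Start: joints at [-47.435, 20.546, 0.682, 0, -70.136, -16.507], TCP at [0.296, -0.606, 0.201] pointing down, gripper open.
Joint ranges: [-176.03, 176.03], [-82.01, 121.73], [-58.28, 71.71], [-173.87, 95.51], [-174.79, -0.11], [-173.66, 173.66]. Speed limits (degrees/s): [136.94, 136.94, 172.46, 180, 180, 180].

### API

Orientations are given as [roll, pitch, yaw] about the fixed x, y, z axes, in that order (R = Rz(yaw) Ry(pitch) Rx(roll)).
In Python, from plant import get_state, capture, close_job, hold_point_z gives the robot as it stands.
- The arm moves only by the shell command python3 -m inch 'ROWS' [FORCE]. ROWS is text: rows parted by semicolons, each of 5 numbers parted by spaces: the shift along the tool's x, y, z normalised to -1 to 1, where 1 is 0.15 m, then the turn about the tool's z normalised to -1 to 1, where 1 is 360 degrees, then the opening, from 0 (shut) to 1 (fully open). In form: tx ty tz spin grip; .... A call has exactly 8 rows; each row shifts and turns the commanded pose from where the row before left it, along the tool's axes as they then stand; what a row does not reach is not made up. A row lasts 1/8 s, in which the tool goes at most 62.5 mm and 10.7 degrees, less where a joint would pass 70% of its speed; a pose out of reach is approached as far as the arm can. A call with a number of a shift or a turn outside -1 to 1 is refused whole. A call with a gripper value outside its range is refused whole. The fingers move at their own pace and stop on an object; FORCE is the grip in N (left out, the last holds). Time passes only in rows, so rows that do not move let the fingers close, or fill a call up. It gives the time, the measured TCP pose, the force, the opening and the grip force at its end, in the units of the state.
- get_state(): the state, without advancing time (a new reading comes with each control period).
- capture(name): name is "scene" or "top"; returns a dict with "color" (420x560x3 uint8, blue, green, red), "mtx" (3x3 intrinsics, pixels), "dist_coeffs" ([k1, k2, p1, p2, k3] as OpenCV has them; the pictures are not rectified), "R" (3x3) and "t" (3): a world point X has camera coordinates R X + t. Camera axes: x right, y down, z forward; pixel columns grow to the right and rows downward; lengths in m; the calibration is good to about 2 mm. A picture is of the moment at which its call begins. There is no depth.
- close_job(): hands the job in; it is judged then, once.
The state is a dict: "time_s": time; "joints": joint angles; "qd": joint speeds; "joint_torque": joint torques, N m; "tcp_pos": TCP position; "eef_rot": TCP orientation; "contact_force": force on the tool from outside, world axes, zero at the start; "moment": the same for the moment, N m; "gripper_width": finger opening in m; "gripper_force": force on a finger pad.
Only numpy, scipy, OpenCV 4.12 (cv2) and the standard library are available. Lean on these libraries where they do the work, as an engineer would, in place of code of your own. Each camera call takes 0.05 s, during which the arm holds its last target. There are 200 camera calls.

### The job

Check which filter slide is fitted in the photometer: swing the grey cover hood, which has a lifting tongue at its front, right up until it stands open by itself, then draw the filter slide (the one with the tall grip tab) up out of its slot, leaving the blank plug with the low bar seated in the other slot. Hold the slide upright about 10 cm in front of the scanner's window and at the window's height, its bar-code label squarely facing the window, clear of scanner and photometer. The program finishes while still holding it there, with the hood left open, and without the specimen cup or the label roll having been knocked over or shoved aside.

Things in the scene. Friction and masses are not known exactly. Their poses are not given: they have to be found in the camera images.
- reader: compact white filter photometer, 190 (x) x 215 (y) x 82 mm high, fixed; origin at the centre of its underside, z up, front faces -x (the robot). Flat top (deck) at z = 82 mm; under the hood two parallel slots centred at (-26, 2.5) and (-26, -72.5) mm, each 48 mm long in x, 10.5 mm wide, 62 mm deep (floor at z = 20 mm). Left of y = 36 mm: flat control panel.
- hood (a joint): angle of the grey opaque cover hood: 0 closed, grows as its front swings up and back, stop at 1.85 rad; a friction hinge (0.15 N m; hood 0.12 kg) keeps it at any angle. Shell 123 (x) x 129 (y) mm, top 37.5 mm above the deck, 36 mm deep; closed, its front is at reader x = -88 mm, its middle at y = -35 mm. Open, it reaches 0.26 m above the desk.
- hood_hinge (a point): middle of the hood's hinge line, which runs along the reader's y; at reader (35, -35, 96) mm. Fixed to the reader.
- hood_tongue (a point): grip point of the lift tongue at the middle of the hood's front: flat, 30 mm wide (y), 7 mm thick, jutting 32 mm forward past the reader's front; the point is 22 mm forward of the hood's front face, 145 mm before and 12 mm above the hinge line when closed. Pinch across its width from above or lift from below; moves with the hood.
- filter_slide: filter slide, loose in either one of the two slots: aluminium plate 44 (x) x 7 (y) x 64 mm high with a round window, and above it a black grip tab 26 (x) x 9 (y) x 27 mm; 90 mm high in all, 60 g. Origin at the centre of its underside, z up; stands on the slot floor with axes as the reader's, the tab from 2 to 28 mm above the deck. Label on its +y face.
- slide_tab (a point): point on the tab of the filter slide to grip (83 mm above its underside, 7 mm below the tab's top); pinch across the 9 mm thickness (slide y).
- slide_label (a point): centre of the 30 x 15 mm white bar-code label on the slide's +y face, 16 mm above its underside; axes as the slide's.
- blank_plug: the blank plug in the other slot: same plate, but with only a low black bar 36 x 9 x 10 mm on top (10 mm above the deck); origin at the centre of its underside. Stays where it is.
- scan_stand: black bar-code scanner standing upright, handle down, fixed in a round desk stand (116 mm across); origin under the stand's centre on the desk, z up; the scanner looks along the stand's -y, its head spans 44 mm in height and 65 mm in x, its top at 192 mm.
- scan_window (a point): centre of the scanner's window, 98 mm from the stand's axis towards its -y, 170 mm above the desk; axes as the stand's. The window looks along -y of these axes.
- cup: white specimen cup with a screw lid, 64 mm across and 64 mm high, loose; a bystander. Origin at the centre of its underside.
- label_roll: white roll of labels, 69 mm across and 41 mm high, loose; a bystander. Origin at the centre of its underside.

How it is judged (in metres and radians):
On the way, in this order (a step that is already met when the one before it is completed fails the run):
1. the hood is swung at least 72 degrees open while the filter slide still stands in its slot (value of joint hood above 1.25 rad and z of filter_slide in the frame of reader below 0.03 m), for 0.2 s.
2. the gripper holds the filter slide clear above the deck, the hood still open (z of filter_slide in the frame of reader above 0.088 m and contact force between the fingers and filter_slide above 1 N and value of joint hood above 1.2 rad), for 0.1 s.
At the end, for the whole second after the job is handed in: Gripper still holds the slide at rest, upright (14 deg), clear of scanner and photometer; label 60-150 mm from the scanner window, within 25 mm of its line sideways and in height, facing it within 17 deg; hood at least 69 deg open; blank plug seated (raised under 8 mm) (contact force between the fingers and filter_slide above 1 N and y of slide_label in the frame of scan_window between -0.15 and -0.06 m and x of slide_label in the frame of scan_window between -0.025 and 0.025 m and z of slide_label in the frame of scan_window between -0.025 and 0.025 m and y of scan_window in the frame of slide_label above 0.05 m and angle between the y axis of filter_slide and the y axis of scan_stand, either way round below 0.3 rad and angle between filter_slide's own z axis and vertical below 0.25 rad and linear speed of filter_slide below 0.03 m/s and contact force between filter_slide and scan_stand below 0.3 N and contact force between filter_slide and reader below 0.3 N and value of joint hood above 1.2 rad and z of blank_plug in the frame of reader below 0.028 m); the arm keeps its last pose, push and grip.
It fails at once if the blank plug is pulled up more than 15 mm (z of blank_plug in the frame of reader above 0.035 m).
It fails at once if the specimen cup is knocked over or shoved more than 30 mm (distance of cup from where it was at the start of the episode above 0.03 m or angle between cup's own z axis and vertical above 0.5 rad).
It fails at once if the label roll is knocked over or shoved more than 30 mm (distance of label_roll from where it was at the start of the episode above 0.03 m or angle between label_roll's own z axis and vertical above 0.5 rad).
It also fails if it takes over 51 s, if anything falls off the work surface, if the arm or the gripper's body presses on something with over 40 N, if the wrist force passes 120 N, or if a joint passes its speed limit or range.

## Working session

There is one attempt and no reset: what is moved stays moved. The work goes in short steps, Python scripts to look and compute and a shell command to move; the robot and the scene stay as the last step left them, time stands still between calls to the robot, and variables do not carry over. Pictures are saved under pics/ and viewed, at most 10 in all, crops included, and the job is handed in when it is done.

```bash
ls; mkdir -p pics; python3 - <<'E'
from plant import *
import cv2
print(get_state(), hold_point_z)
for n in("scene","top"):
    c=capture(n); cv2.imwrite(f"pics/{n}0.png",c["color"]); print(n,c["mtx"].tolist(),c["dist_coeffs"],c["R"].tolist(),c["t"])
E
```

```text
pics
{'time_s': 0.0, 'joints': array([-4.74384248e+01,  2.05907927e+01,  6.34841582e-01, -2.04772243e-02,
       -7.01353053e+01, -1.65088216e+01]), 'qd': array([ 0.04671944,  0.10879031, -0.03976566, -0.01631813, -0.00792375,
        0.14804328]), 'joint_torque': array([-1.24684384e-04, -5.82724643e+01,  2.93055296e+01,  6.99744165e+00,
        6.64417574e-03, -1.48662589e-04]), 'tcp_pos': array([ 0.29622895, -0.60594763,  0.20053695]), 'eef_rot': array([ 1.79907035e+02, -7.47781332e-03, -1.53954214e+02]), 'contact_force': array([-0.00216423, -0.68886547, -1.0407778 ]), 'moment': array([-0.03114524, -0.03660811,  0.01255586]), 'gripper_force': 0.0, 'gripper_width': 0.08779357614510448} 0.0188
scene [[460.90518201452994, 0.0, 276.5315454304484], [0.0, 460.90518201452994, 208.84329905209555], [0.0, 0.0, 1.0]] [-0.16059103  0.          0.          0.          0.        ] [[-0.8061029083879496, -0.5915544457090964, -0.016169070792485765], [-0.43857989307244144, 0.6155442051231326, -0.6547923403124819], [0.39729809775665254, -0.5207385805767946, -0.7556358595367287]] [0.46218691 0.25778064 0.91597756]
top [[438.34291524977004, 0.0, 280.0314517499081], [0.0, 438.34291524977004, 204.18412226296502], [0.0, 0.0, 1.0]] [-0.09244991  0.          0.          0.          0.        ] [[0.027759100865010385, -0.9995946220122859, -0.006326449500449318], [-0.9952404385324746, -0.02704565116349425, -0.09362159079416661], [0.09341253571579124, 0.00889518955717874, -0.9955877529248177]] [0.04554144 0.54029266 0.91184494]
```

View pics/scene0.png

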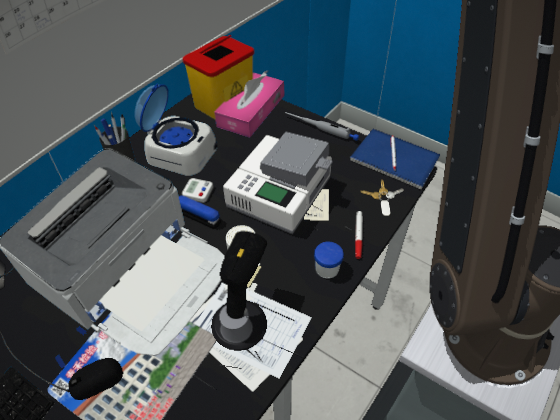

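View pics/top0.png

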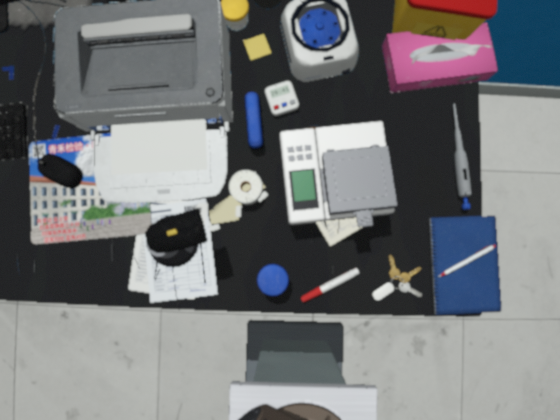

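The scene shows the reader around (285,180) with its hood closed, the scanner at (240,290), the cup at (328,260), and the roll behind the scanner at (243,245). In the top view they are at: reader (335,175), tongue (364,219), scanner (175,240), cup (272,280), roll (246,187). Next I'll zoom in for corners.

```bash
python3 - <<'E'
import cv2
a=cv2.imread("pics/top0.png")[110:300,260:420]; b=cv2.imread("pics/top0.png")[160:300,120:280]
a=cv2.resize(a,None,fx=3,fy=3,interpolation=cv2.INTER_CUBIC); b=cv2.resize(b,None,fx=3,fy=3,interpolation=cv2.INTER_CUBIC)
s=cv2.imread("pics/scene0.png")[120:300,200:350]
import numpy as np
b=b[:,:320*3//3]
h=570; c=np.zeros((h,800,3),np.uint8); 
c[:570,:480]=a; c[:420,480:800]=b[:, :320]
for i in range(0,480,30): cv2.putText(c,str(260+i//3),(i,10),0,.3,(0,255,255)); cv2.line(c,(i,12),(i,16),(0,255,255))
for j in range(0,570,30): cv2.putText(c,str(110+j//3),(0,j),0,.3,(0,255,255))
for i in range(0,320,30): cv2.putText(c,str(120+i//3),(480+i,10),0,.3,(0,255,0))
for j in range(0,420,30): cv2.putText(c,str(160+j//3),(480,j),0,.3,(0,255,0))
cv2.imwrite("pics/z1.png",c)
s=cv2.resize(s,None,fx=3.3,fy=3.3,interpolation=cv2.INTER_CUBIC)
for i in range(0,495,66): cv2.putText(s,str(200+int(i/3.3)),(i,10),0,.35,(0,255,255))
for j in range(0,594,66): cv2.putText(s,str(120+int(j/3.3)),(0,j),0,.35,(0,255,255))
cv2.imwrite("pics/z2.png",s)
E
```

```text
(no output)
```

View pics/z1.png

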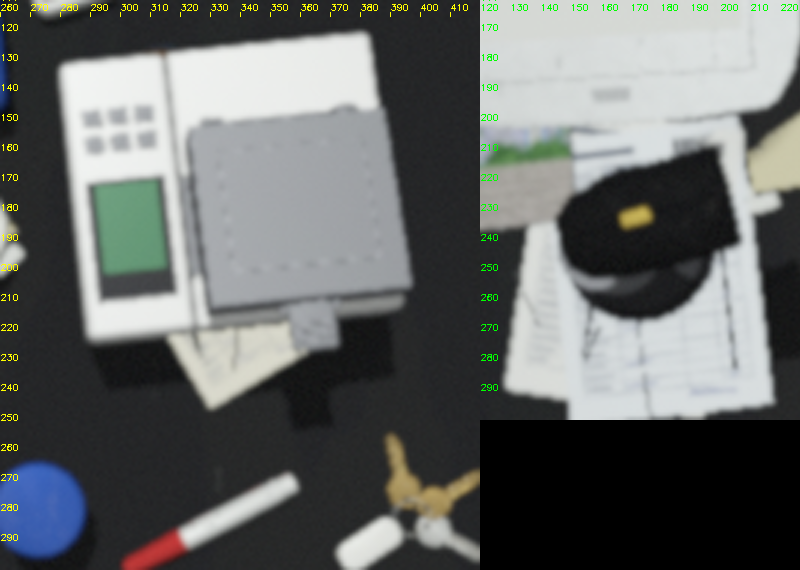

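View pics/z2.png

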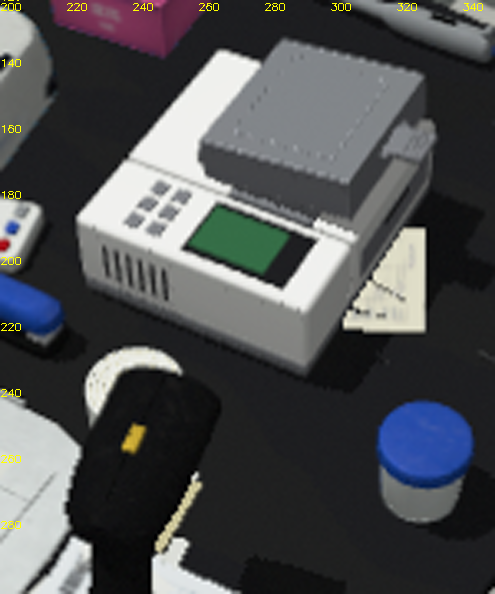

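The top zoom shows the reader deck corners at (288.7,224), (279.3,132) and (383.3,121). The hood-top corners are at (323.3,153.3), (388,146), (397,205.7) and (330,213.3), and the tongue front at (357.7,227.3)–(373,225.3). The scanner head's front edge runs (199.3,209.3)–(206.7,240), pointing to the image right. The scene zoom gives hood-top corners at (285.8,132), (328.8,142.7), (305.5,174.8) and (260.6,162.4).

```bash
cat >h.py <<'E'
import numpy as np,cv2
from scipy.optimize import least_squares
CAM={"scene":(460.90518201452994,276.5315454304484,208.84329905209555,-0.16059103,[[-0.8061029083879496,-0.5915544457090964,-0.016169070792485765],[-0.43857989307244144,0.6155442051231326,-0.6547923403124819],[0.39729809775665254,-0.5207385805767946,-0.7556358595367287]],[0.46218691,0.25778064,0.91597756]),
"top":(438.34291524977004,280.0314517499081,204.18412226296502,-0.09244991,[[0.027759100865010385,-0.9995946220122859,-0.006326449500449318],[-0.9952404385324746,-0.02704565116349425,-0.09362159079416661],[0.09341253571579124,0.00889518955717874,-0.9955877529248177]],[0.04554144,0.54029266,0.91184494])}
def kk(n):
    f,cx,cy,k,R,t=CAM[n]; return np.array([[f,0,cx],[0,f,cy],[0,0,1.]]),np.array([k,0,0,0,0]),np.array(R),np.array(t)
def proj(n,X):
    K,d,R,t=kk(n); return cv2.projectPoints(np.float64(X).reshape(-1,3),cv2.Rodrigues(R)[0],t,K,d)[0].reshape(-1,2)
def onz(n,uv,z):
    K,d,R,t=kk(n); p=cv2.undistortPoints(np.float64([[uv]]),K,d)[0,0]; r=R.T@[*p,1]; c=-R.T@t
    return c+r*(z-c[2])/r[2]
def place(p,L):
    x,y,a=p; L=np.float64(L); c,s=np.cos(a),np.sin(a); return np.c_[x+c*L[:,0]-s*L[:,1],y+s*L[:,0]+c*L[:,1],L[:,2]]
E
python3 - <<'E'
from h import *
hood=[(35,29.5,119.5),(35,-99.5,119.5),(-88,-99.5,119.5),(-88,29.5,119.5)]
L=np.array([(-95,107.5,82),(95,107.5,82),(95,-107.5,82)]+hood+[(-120,-20,108),(-120,-50,108)])/1e3
P=np.array([(288.7,224),(279.3,132),(383.3,121),(323.3,153.3),(388,146),(397,205.7),(330,213.3),(357.7,227.3),(373,225.3)])
LS=np.array(hood)/1e3; PS=np.array([(260.6,162.4),(285.8,132),(328.8,142.7),(305.5,174.8)])
f=lambda p:np.r_[(proj("top",place(p,L))-P).ravel(),(proj("scene",place(p,LS))-PS).ravel()]
s=least_squares(f,[.6,-.1,.1],loss="soft_l1"); print(s.x,np.degrees(s.x[2]),f(s.x).reshape(-1,2).round(1).tolist())
print("tongue",place(s.x,[(-.110,-.035,.108),(-.114,-.035,.108),(.035,-.035,.096),(-.026,.0025,.103),(-.026,-.0725,.103)]))
print("stand base",onz("top",(173.3,238.7),.0),"head front",onz("top",(199.3,209.3),.185),onz("top",(206.7,240),.185))
print("cup",onz("top",(272.5,280),.064),"roll",onz("top",(246,187),.041))
E
```

```text
[ 0.60441907 -0.05500199  0.14512152] 8.314850779036906 [[1.9, -0.3], [0.2, -0.5], [-0.2, -1.2], [-0.6, -1.5], [-0.2, -1.6], [-0.1, 0.8], [0.8, 1.0], [-0.2, 0.8], [-0.3, 0.9], [-0.6, -0.7], [-0.9, -1.4], [0.8, 2.5], [1.5, 3.7]]
tongue [[ 0.5006368  -0.10554148  0.108     ]
 [ 0.49667884 -0.10611993  0.108     ]
 [ 0.64411261 -0.08457264  0.096     ]
 [ 0.57833084 -0.0562882   0.103     ]
 [ 0.58917679 -0.13049983  0.103     ]]
stand base [0.45870934 0.29292247 0.        ] head front [0.51083548 0.20222455 0.185     ] [0.45681586 0.18669421 0.185     ]
cup [0.38080897 0.07097329 0.064     ] roll [0.57188814 0.13312436 0.041     ]
```

```bash
cat >d.py <<'E'
import sys
from h import *
from plant import get_state
def delta(x,y,z,yaw=None):
    s=get_state(); p=s["tcp_pos"]; yw=s["eef_rot"][2]; a=np.radians(yw)
    d=np.array([x,y,z])-p
    t=np.array([np.cos(a)*d[0]+np.sin(a)*d[1], np.sin(a)*d[0]-np.cos(a)*d[1], -d[2]])
    print("t",s["time_s"],"pos",p.round(4),"rot",s["eef_rot"].round(2),"w",s["gripper_width"],"| total units",(t/.15).round(3),"spin",None if yaw is None else round(((yw-yaw+180)%360-180)/360,4))
if __name__=="__main__": delta(*map(float,sys.argv[1:]))
E
python3 -m inch '0 0 0 .0246 .7; 0 0 0 .0246 .7; -.2 .345 0 0 .7; -.2 .345 0 0 .7; -.2 .345 0 0 .7; -.2 .345 0 0 .7; -.2 .345 0 0 .7; -.2 .345 0 0 .7'; python3 d.py .4975 -.106 .094 -171.7
```

```text
time_s: 1.1
tcp_pos: [0.4298, -0.2712, 0.2014]
eef_rot: [180.0, 0.0, -171.7]
contact_force: [2.0, 0.2, -0.0]
gripper_width: 0.0613
gripper_force: 0.0
t 1.1 pos [ 0.4298 -0.2712  0.2014] rot [ 180.      0.   -171.66] w 0.06130247064435363 | total units [-0.606  1.024  0.716] spin 0.0001
```

```bash
python3 -m inch '-.2 .34 0 0 .7; -.2 .34 0 0 .7; -.206 .344 0 0 .7; 0 0 .1 0 .7; 0 0 .2 0 .7; 0 0 .216 0 .7; 0 0 .2 0 .7; 0 0 0 0 .7'; python3 d.py .4975 -.106 .094 -171.7
python3 - <<'E'
from plant import *;import cv2
t=capture("top")["color"][130:270,290:430]; s=capture("scene")["color"][90:230,220:390]
cv2.imwrite("pics/p3.png",cv2.hconcat([cv2.resize(t,(400,400)),cv2.resize(s,(400,400))]))
E
```

```text
time_s: 2.1
tcp_pos: [0.4947, -0.1087, 0.0918]
eef_rot: [180.0, -0.3, -171.7]
contact_force: [1.1, -0.6, 0.6]
gripper_width: 0.0612
gripper_force: 0.0
t 2.1 pos [ 0.4947 -0.1087  0.0918] rot [ 179.98   -0.32 -171.71] w 0.06118011665259979 | total units [-0.021  0.015 -0.015] spin -0.0
```

View pics/p3.png

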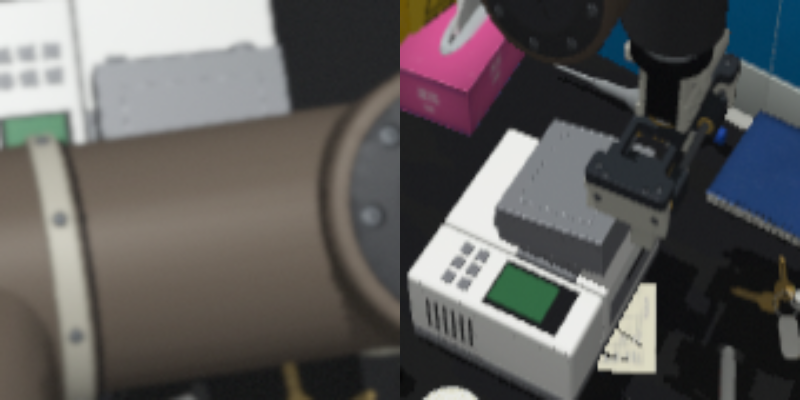

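The top view is blocked by the arm. The scene view shows the gripper straddling the tongue at (630,220), so I'll close it.

```bash
python3 -m inch '-.02 .015 0 0 .7; 0 0 0 0 .15; 0 0 0 0 .15; 0 0 0 0 .15; 0 0 0 0 .15; 0 0 0 0 .15; 0 0 0 0 .15; 0 0 0 0 .15' 12; python3 d.py .4975 -.106 .094 -171.7
python3 - <<'E'
import numpy as np
# tool units per row; grasp at radius/angle in hood about hinge (x fwd -> +), -tx = +x
for x0,z0,n in((-.148,.012,15),):
    a=np.radians(np.linspace(0,105,n+1)); x=x0*np.cos(a)+z0*np.sin(a); z=-x0*np.sin(a)+z0*np.cos(a)
    print(np.c_[-np.diff(x),-np.diff(z)].round(4)/.15)
E
```

```text
time_s: 3.2
tcp_pos: [0.4992, -0.1025, 0.0934]
eef_rot: [179.8, -0.0, -171.7]
contact_force: [-1.9, 15.5, -0.0]
gripper_width: 0.0302
gripper_force: 12.0
t 3.2 pos [ 0.4992 -0.1025  0.0934] rot [ 179.78   -0.   -171.69] w 0.030165851467392087 | total units [ 0.015 -0.021 -0.004] spin 0.0
[[-0.01733333 -0.11933333]
 [-0.03133333 -0.11666667]
 [-0.04533333 -0.112     ]
 [-0.05866667 -0.10533333]
 [-0.07133333 -0.09733333]
 [-0.08266667 -0.088     ]
 [-0.09266667 -0.07733333]
 [-0.10133333 -0.06533333]
 [-0.10866667 -0.05266667]
 [-0.11466667 -0.03933333]
 [-0.118      -0.02466667]
 [-0.12066667 -0.01      ]
 [-0.12066667  0.00466667]
 [-0.11933333  0.01933333]
 [-0.116       0.03333333]]
```

```bash
python3 -m inch '0 .027 0 0 .15; -.017 0 -.119 0 .15; -.031 0 -.117 0 .15; -.045 0 -.112 0 .15; -.059 0 -.105 0 .15; -.071 0 -.097 0 .15; -.083 0 -.088 0 .15; 0 0 0 0 .15'
python3 d.py .55 -.1 .2 -171.7
```

```text
time_s: 4.2
tcp_pos: [0.5474, -0.0955, 0.1901]
eef_rot: [-179.9, 0.2, -171.7]
contact_force: [8.2, -6.5, -9.2]
gripper_width: 0.0291
gripper_force: 12.0
t 4.2 pos [ 0.5474 -0.0955  0.1901] rot [-179.88    0.19 -171.66] w 0.029142456175899372 | total units [-0.013 -0.032 -0.066] spin 0.0001
```

```bash
python3 -m inch '-.093 0 -.077 0 .15; -.101 0 -.065 0 .15; -.109 0 -.053 0 .15; -.115 0 -.039 0 .15; -.118 0 -.025 0 .15; -.121 0 -.01 0 .15; -.121 0 .005 0 .15; -.119 0 .019 0 .15'
python3 d.py .55 -.1 .2 -171.7
python3 - <<'E'
from plant import *;import cv2
t=capture("top")["color"][60:270,250:460]; s=capture("scene")["color"][60:240,200:410]
cv2.imwrite("pics/p4.png",cv2.hconcat([cv2.resize(t,(400,400)),cv2.resize(s,(400,400))]))
E
```

```text
time_s: 5.2
tcp_pos: [0.6785, -0.0751, 0.2265]
eef_rot: [-180.0, 0.0, -171.7]
contact_force: [0.1, 1.4, -0.5]
gripper_width: 0.0134
gripper_force: 0.0
t 5.2 pos [ 0.6785 -0.0751  0.2265] rot [-179.99    0.   -171.66] w 0.013436171235274139 | total units [ 0.872 -0.04   0.177] spin 0.0001
```

View pics/p4.png

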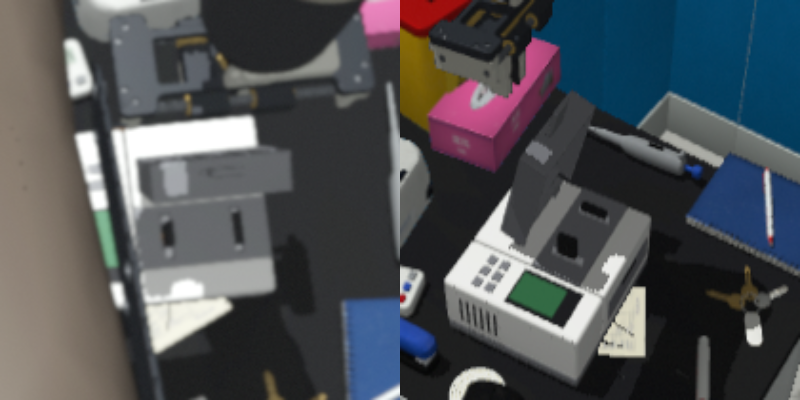

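The hood slipped out of the gripper at a large angle and stays open by friction. I'll estimate its angle and identify the slots.

```bash
python3 - <<'E'
from h import *
from plant import *
t=capture("top")["color"]; s=capture("scene")["color"]; cv2.imwrite("pics/top5.png",t); cv2.imwrite("pics/scene5.png",s)
p=(.6044,-.0545,.1451)
for d in range(60,110,5):
    a=np.radians(d); r=[]
    for x0,y,z0 in((-.155,-.035,.012),(-.123,.0295,.0235),(-.123,-.0995,.0235)):
        r.append((.035+x0*np.cos(a)+z0*np.sin(a),y,.096-x0*np.sin(a)+z0*np.cos(a)))
    X=place(p,r); print(d,"top",proj("top",X).round(1).tolist(),"scene",proj("scene",X).round(1).tolist())
for y in(.0025,-.0725):
    X=place(p,[(-.026,y,.110),(-.026,y,.092),(-.026,y,.082)]); print(y,proj("top",X).round(1).tolist(),proj("scene",X).round(1).tolist())
a=cv2.resize(t[130:235,300:410],(440,420),interpolation=cv2.INTER_CUBIC)
b=cv2.resize(s[90:195,245:335],(360,420),interpolation=cv2.INTER_CUBIC)
cv2.imwrite("pics/p5.png",cv2.hconcat([a,b]))
E
```

```text
60 top [[372.0, 171.8], [330.4, 163.4], [403.9, 155.0]] scene [[298.2, 115.1], [274.4, 136.0], [300.2, 104.6]]
65 top [[371.6, 163.9], [329.9, 157.1], [403.5, 148.7]] scene [[293.2, 111.7], [270.2, 133.5], [296.2, 102.3]]
70 top [[371.0, 155.8], [329.2, 150.8], [402.9, 142.4]] scene [[288.0, 108.5], [265.9, 131.4], [292.2, 100.3]]
75 top [[370.3, 147.6], [328.4, 144.4], [402.1, 136.1]] scene [[282.8, 105.8], [261.5, 129.5], [288.1, 98.7]]
80 top [[369.4, 139.4], [327.6, 138.2], [401.3, 130.0]] scene [[277.4, 103.5], [257.2, 128.0], [284.0, 97.3]]
85 top [[368.3, 131.4], [326.8, 132.2], [400.2, 124.0]] scene [[272.1, 101.6], [252.9, 126.8], [280.0, 96.4]]
90 top [[367.1, 123.5], [325.9, 126.3], [399.0, 118.2]] scene [[266.8, 100.2], [248.8, 126.0], [276.0, 95.7]]
95 top [[365.7, 116.0], [324.9, 120.8], [397.8, 112.8]] scene [[261.6, 99.2], [244.8, 125.5], [272.1, 95.4]]
100 top [[364.3, 108.9], [324.0, 115.6], [396.4, 107.7]] scene [[256.6, 98.7], [240.9, 125.4], [268.4, 95.5]]
105 top [[362.8, 102.2], [323.0, 110.9], [394.9, 103.0]] scene [[251.8, 98.7], [237.3, 125.7], [264.8, 95.9]]
0.0025 [[339.7, 181.7], [338.5, 183.0], [337.9, 183.7]] [[288.0, 165.8], [288.0, 171.2], [288.0, 174.1]]
-0.0725 [[377.4, 177.3], [375.5, 178.7], [374.5, 179.4]] [[301.8, 147.0], [301.6, 152.5], [301.5, 155.4]]
```

View pics/p5.png

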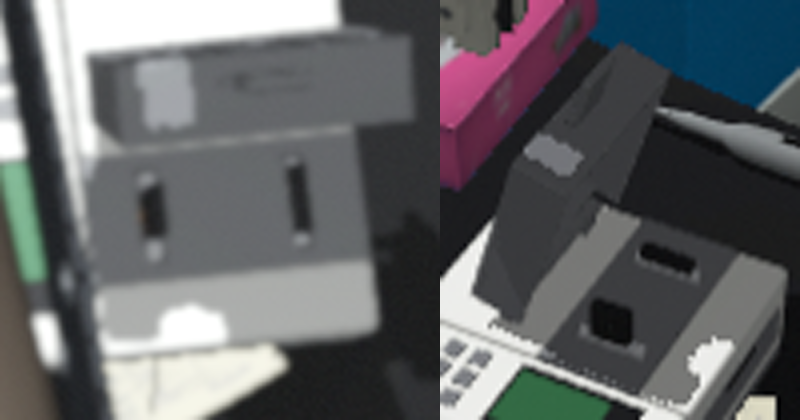

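The tall tab is in the +y slot (top (338,182), scene (287,170)) and the low bar in the -y slot (top (374,181)), both matching my predictions. The hood stands at roughly 72–74°. I'll go back over it and push it further from the front.

```bash
python3 -m inch '0 0 -.2 0 0; 0 0 -.12 0 0; .3 -.01 0 0 0; .3 -.01 0 0 0; .28 -.01 0 0 0; 0 0 .22 0 0; 0 0 .28 0 0; 0 0 0 0 0'; python3 d.py .549 -.099 .198 -171.7
```

```text
time_s: 6.4
tcp_pos: [0.5455, -0.0987, 0.1975]
eef_rot: [180.0, -0.3, -171.7]
contact_force: [0.6, 0.9, 0.4]
gripper_width: 0.0005
gripper_force: 0.0
t 6.4 pos [ 0.5455 -0.0987  0.1975] rot [ 179.96   -0.28 -171.68] w 0.00047283949577729993 | total units [-0.023 -0.005 -0.003] spin 0.0001
```

```bash
python3 -m inch '-.1 0 0 0 0; -.1 0 0 0 0; -.1 0 0 0 0; -.1 0 0 0 0; -.1 0 0 0 0; 0 0 0 0 0; 0 0 0 0 0; 0 0 0 0 0'; python3 d.py .651 -.084 .2 -171.7
```

```text
time_s: 7.4
tcp_pos: [0.6217, -0.0878, 0.1997]
eef_rot: [180.0, 0.0, -171.7]
contact_force: [0.6, -0.5, 0.2]
gripper_width: 0.0006
gripper_force: 0.0
t 7.4 pos [ 0.6217 -0.0878  0.1997] rot [ 1.8000e+02  1.0000e-02 -1.7166e+02] w 0.0006400890351357018 | total units [-0.197 -0.003 -0.002] spin 0.0001
```

```bash
python3 -m inch '-.05 0 0 0 0; -.05 0 0 0 0; -.05 0 0 0 0; -.04 0 0 0 0; 0 0 0 0 0; .2 0 -.1 0 0; .3 0 -.1 0 .4; .3 0 -.1 0 .4'; python3 d.py .576 -.056 .25 -171.7
python3 - <<'E'
from plant import *;import cv2
t=capture("top")["color"][60:270,250:460]; s=capture("scene")["color"][60:240,200:410]
cv2.imwrite("pics/p6.png",cv2.hconcat([cv2.resize(t,(400,400)),cv2.resize(s,(400,400))]))
E
```

```text
time_s: 8.4
tcp_pos: [0.5304, -0.1011, 0.2448]
eef_rot: [-180.0, 0.0, -171.6]
contact_force: [-0.4, 0.8, -0.2]
gripper_width: 0.0153
gripper_force: 0.0
t 8.4 pos [ 0.5304 -0.1011  0.2448] rot [-1.8000e+02  1.0000e-02 -1.7165e+02] w 0.015324532501472492 | total units [-0.344  0.253 -0.035] spin 0.0002
```

View pics/p6.png

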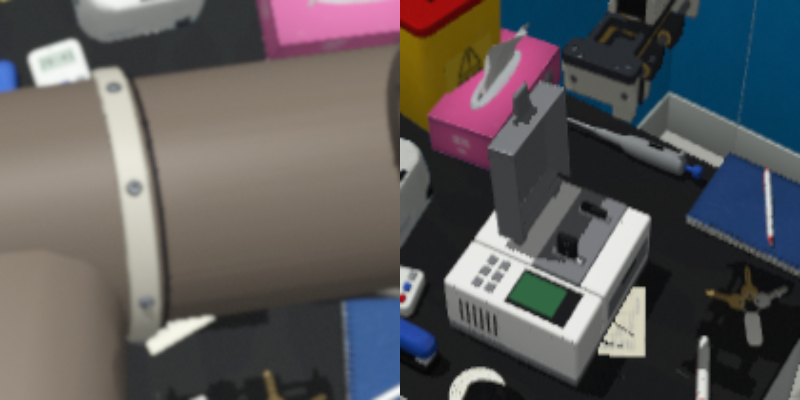

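The hood now stands at about 92° (tongue tip (264.6,98.3), left corner (247,127.5)), and both tabs are visible. Next is the tab.

```bash
python3 d.py .575 -.0535 .088 -171.7; python3 -m inch '-.16 .13 0 0 .5; -.18 .13 0 0 .5; 0 0 .2 0 .5; 0 0 .25 0 .5; 0 0 .25 0 .5; 0 0 .2 0 .5; 0 0 0 0 .5; 0 0 0 0 .5'; python3 d.py .575 -.0535 .088 -171.7
```

```text
t 8.5 pos [ 0.5292 -0.1015  0.2475] rot [ 179.99    0.26 -171.67] w 0.022843087088199127 | total units [-0.348  0.272  1.063] spin 0.0001
time_s: 9.5
tcp_pos: [0.5776, -0.0546, 0.1103]
eef_rot: [-180.0, 0.1, -171.6]
contact_force: [1.1, -0.1, 0.7]
gripper_width: 0.0438
gripper_force: 0.0
t 9.5 pos [ 0.5776 -0.0546  0.1103] rot [-1.7998e+02  5.0000e-02 -1.7161e+02] w 0.043750223264878214 | total units [0.016 0.01  0.149] spin 0.0002
```

```bash
python3 -m inch '.016 .01 .08 0 .5; 0 0 .07 0 .5; 0 0 0 0 .5; 0 0 0 0 0; 0 0 0 0 0; 0 0 0 0 0; 0 0 0 0 0; 0 0 0 0 0' 12; python3 d.py .575 -.0535 .088 -171.7
```

```text
time_s: 10.5
tcp_pos: [0.5737, -0.0539, 0.0871]
eef_rot: [180.0, 0.0, -171.7]
contact_force: [-1.4, -0.1, -0.2]
gripper_width: 0.0015
gripper_force: 0.0
t 10.5 pos [ 0.5737 -0.0539  0.0871] rot [ 1.8000e+02  1.0000e-02 -1.7165e+02] w 0.0015236119769928402 | total units [-0.009  0.001 -0.006] spin 0.0001
```

The fingers closed on nothing, so I'll look again.

```bash
python3 - <<'E'
from plant import *;import cv2
s=capture("scene")["color"]; cv2.imwrite("pics/scene7.png",s); t=capture("top")["color"]
b=cv2.resize(s[100:205,245:345],(420,440),interpolation=cv2.INTER_CUBIC)
a=cv2.resize(t[130:235,300:400],(380,440),interpolation=cv2.INTER_CUBIC)
cv2.imwrite("pics/p7.png",cv2.hconcat([a,b]))
E
```

```text
(no output)
```

View pics/p7.png

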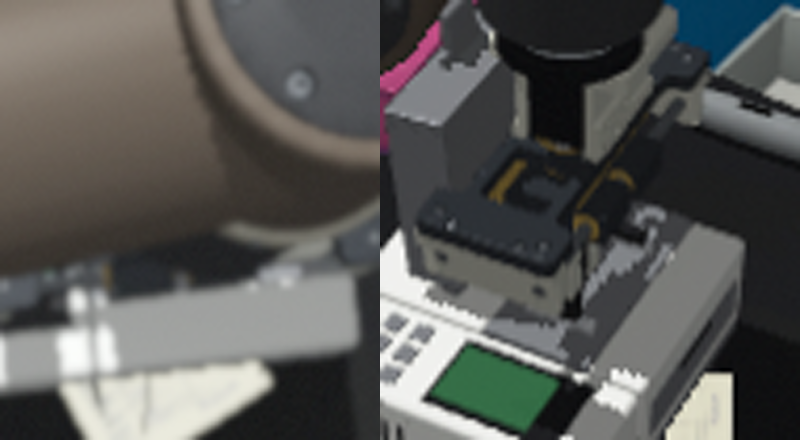

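```bash
python3 -m inch '0 0 -.15 0 0; 0 0 -.25 0 .5; 0 0 -.25 0 .5; .3 -.25 -.25 0 .5; .3 -.25 0 0 .5; .3 -.25 0 0 .5; .3 -.25 0 0 .5; 0 0 0 0 .5'
python3 - <<'E'
from h import *
from plant import *
print("tip proj",proj("scene",[[.5737,-.054,.087]]))
c=capture("scene"); s=c["color"]; t=capture("top")["color"]; cv2.imwrite("pics/scene8.png",s); cv2.imwrite("pics/top8.png",t)
b=cv2.resize(s[120:195,255:330],(400,400),interpolation=cv2.INTER_CUBIC)
a=cv2.resize(t[130:230,300:400],(400,400),interpolation=cv2.INTER_CUBIC)
cv2.imwrite("pics/p8.png",cv2.hconcat([a,b]))
E
```

```text
time_s: 11.6
tcp_pos: [0.4188, -0.226, 0.2187]
eef_rot: [-180.0, 0.0, -171.9]
contact_force: [0.6, 0.4, -0.1]
gripper_width: 0.0441
gripper_force: 0.0
tip proj [[289.12658237 173.86734533]]
```

View pics/p8.png

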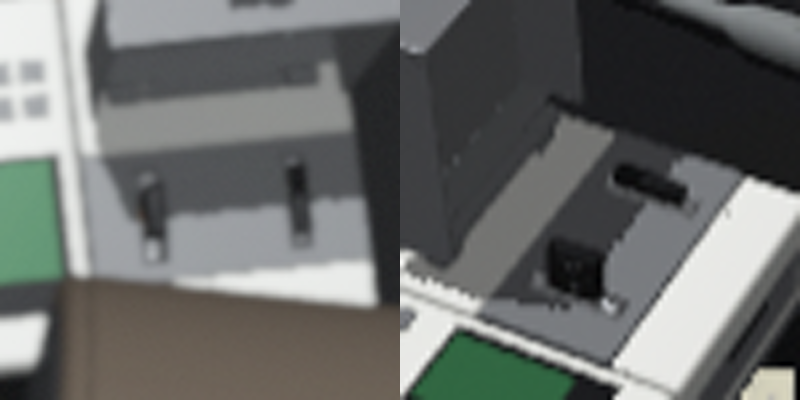

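```bash
python3 - <<'E'
from h import *
for z in(.084,.097,.11): print(z,"top",onz("top",(337.6,182.5),z).round(4),"plate",onz("top",(337.9,184),z).round(4),"scene",onz("scene",(287.8,170.3),z).round(4), "bar scene",onz("scene",(255+252/5.33,120+184/5.33),z).round(4),"bar top",onz("top",(374.7,180.5),z).round(4))
E
```

```text
0.084 top [ 0.5804 -0.0549  0.084 ] plate [ 0.5774 -0.0556  0.084 ] scene [ 0.5852 -0.0647  0.084 ] bar scene [ 0.5883 -0.132   0.084 ] bar top [ 0.5866 -0.1301  0.084 ]
0.097 top [ 0.5785 -0.0534  0.097 ] plate [ 0.5755 -0.054   0.097 ] scene [ 0.5775 -0.0538  0.097 ] bar scene [ 0.5806 -0.12    0.097 ] bar top [ 0.5846 -0.1274  0.097 ]
0.11 top [ 0.5765 -0.0518  0.11  ] plate [ 0.5736 -0.0524  0.11  ] scene [ 0.5698 -0.0429  0.11  ] bar scene [ 0.5728 -0.108   0.11  ] bar top [ 0.5826 -0.1247  0.11  ]
```

```bash
python3 - <<'E'
from h import *
p=(.6044,-.052,.1451)
im=cv2.imread("pics/scene8.png"); k=8; x0,y0=255,125
b=cv2.resize(im[y0:y0+70,x0:x0+50],(400,560),interpolation=cv2.INTER_NEAREST)
t=cv2.imread("pics/top8.png"); u0,v0=310,150
a=cv2.resize(t[v0:v0+70,u0:u0+50],(400,560),interpolation=cv2.INTER_NEAREST)
def box(c,hx,hy,za,zb): return [(c[0]+i*hx,c[1]+j*hy,z) for z in(za,zb) for i,j in((-1,-1),(1,-1),(1,1),(-1,1))]
for c,hx,hy,za,zb in(((-.026,.0025),.013,.0045,.084,.110),((-.026,-.0725),.018,.0045,.082,.092)):
    X=place(p,box(c,hx,hy,za,zb))
    for n,o,img in(("scene",(x0,y0),b),("top",(u0,v0),a)):
        q=((proj(n,X)-o+.5)*k).astype(int)
        for i in range(4):
            for e,f in((i,(i+1)%4),(i+4,(i+1)%4+4),(i,i+4)): cv2.line(img,tuple(map(int,q[e])),tuple(map(int,q[f])),(0,255,255),1)
cv2.imwrite("pics/p9.png",cv2.hconcat([a,b]))
E
```

```text
(no output)
```

View pics/p9.png

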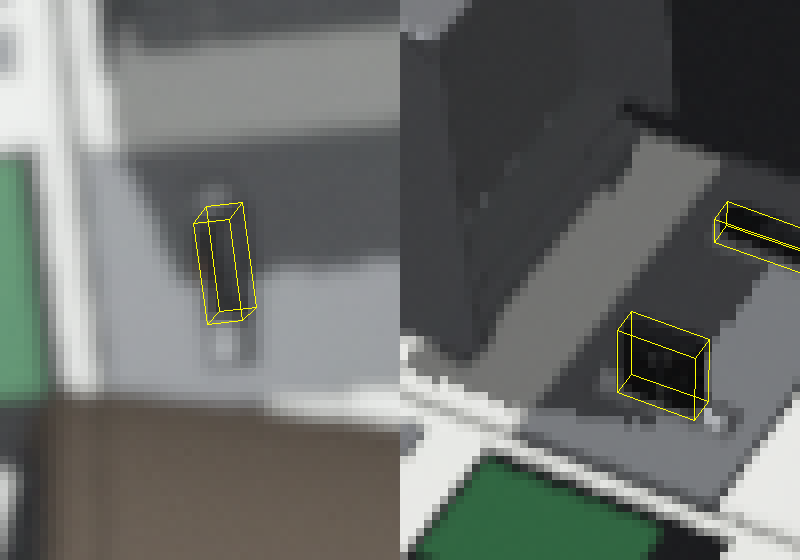

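The overlay matches the tab exactly at (.578,-.0535) in both cameras, so the slide hasn't moved. The missed tab, the tongue slip and the short hood push all fit the fingers sitting about 18 mm further back (-x) than I assumed. I'll retry about 15 mm deeper in x, which still overlaps the tab if I'm wrong. I've also used up my picture views, so from here I'll check numerically.

```bash
python3 d.py .590 -.052 .086 -171.7; python3 -m inch '-.33 .24 0 0 .7; -.33 .24 0 0 .7; -.33 .24 0 0 .7; -.3 .24 0 0 .7; 0 0 .2 0 .7; 0 0 .2 0 .7; 0 0 .2 0 .7; 0 0 0 0 .7'; python3 d.py .590 -.052 .086 -171.7
```

```text
t 11.7 pos [ 0.4212 -0.2245  0.2186] rot [-1.7999e+02  5.0000e-02 -1.7174e+02] w 0.0435297671099777 | total units [-1.279  0.976  0.884] spin -0.0001
time_s: 12.7
tcp_pos: [0.5906, -0.0524, 0.1256]
eef_rot: [-180.0, -0.3, -171.6]
contact_force: [0.5, -0.7, 0.6]
gripper_width: 0.0612
gripper_force: 0.0
t 12.7 pos [ 0.5906 -0.0524  0.1256] rot [-180.     -0.3  -171.58] w 0.06120155542219761 | total units [0.004 0.003 0.264] spin 0.0003
```

```bash
python3 -m inch '0 0 .13 0 .7; 0 0 .13 0 .7; 0 0 0 0 0; 0 0 0 0 0; 0 0 0 0 0; 0 0 0 0 0; 0 0 0 0 0; 0 0 0 0 0' 12; python3 d.py .590 -.052 .086 -171.7
```

```text
time_s: 13.7
tcp_pos: [0.5919, -0.0535, 0.0893]
eef_rot: [180.0, 0.0, -171.7]
contact_force: [-0.9, -0.3, 0.4]
gripper_width: 0.0071
gripper_force: 0.0
t 13.7 pos [ 0.5919 -0.0535  0.0893] rot [ 1.8000e+02  1.0000e-02 -1.7166e+02] w 0.007076034943394435 | total units [0.011 0.012 0.022] spin 0.0001
```

```bash
python3 -m inch '0 0 0 0 0; 0 0 0 0 0; 0 0 0 0 0; 0 0 0 0 0; 0 0 0 0 0; 0 0 0 0 0; 0 0 0 0 0; 0 0 0 0 0' 12; python3 d.py .590 -.052 .086 -171.7
```

```text
time_s: 14.7
tcp_pos: [0.5919, -0.0534, 0.0892]
eef_rot: [-180.0, 0.0, -171.7]
contact_force: [0.2, 0.2, 0.6]
gripper_width: 0.0006
gripper_force: 0.0
t 14.7 pos [ 0.5919 -0.0534  0.0892] rot [-180.      0.   -171.65] w 0.000579658566438538 | total units [0.011 0.011 0.022] spin 0.0001
```

```bash
python3 - <<'E'
from h import *
def crop6(q): return [(round((a-200)/.525+400),round((b-60)/.45)) for a,b in q]
a=np.radians(-171.65); xt=np.array([np.cos(a),np.sin(a),0]); yt=np.array([np.sin(a),-np.cos(a),0])
p=np.array([.5292,-.1015,.2475]); b=p+[0,0,.066]
print("tip",crop6(proj("scene",[p])),"body corners",crop6(proj("scene",[b+i*.039*xt+j*.0965*yt for i in(1,-1) for j in(1,-1)])))
# finger extents, visible diff between scene5 and scene8 etc.
E
```

```text
tip [(626, 127)] body corners [(625, 140), (695, 31), (556, 115), (632, 12)]
```

```bash
python3 -m inch '0 0 -.2 0 0; 0 0 -.3 0 0; .3 -.3 0 0 0; .3 -.3 0 0 0; .3 -.3 0 0 0; .3 -.3 0 0 0; 0 0 0 0 0; 0 0 0 0 0' >/dev/null
python3 - <<'E'
from plant import *; import numpy as np
np.savez("shut.npz",s=capture("scene")["color"],t=capture("top")["color"],p=get_state()["tcp_pos"])
E
python3 -m inch '0 0 0 0 1; 0 0 0 0 1; 0 0 0 0 1; 0 0 0 0 1; 0 0 0 0 1; 0 0 0 0 1; 0 0 0 0 1; 0 0 0 0 1'
python3 - <<'E'
from h import *
from plant import *
z=np.load("shut.npz"); p=z["p"]; print(p,get_state()["tcp_pos"])
a=np.radians(-171.65); yt=np.array([np.sin(a),-np.cos(a),0])
for n,k in(("scene","s"),("top","t")):
    im=capture(n)["color"]; d=(cv2.absdiff(im,z[k]).max(2)>25).astype(np.uint8)
    print(n,"tips proj shut",proj(n,[p]).round(1),"open",proj(n,[p+.044*yt,p-.044*yt]).round(1))
    N,l,st,c=cv2.connectedComponentsWithStats(d)
    for i in range(1,N):
        if st[i,4]>15: print(st[i],c[i].round(1))
E
```

```text
time_s: 16.8
tcp_pos: [0.4426, -0.254, 0.1643]
eef_rot: [-180.0, 0.0, -171.7]
contact_force: [-0.2, 0.2, -0.2]
gripper_width: 0.0747
gripper_force: 0.0
[ 0.44335396 -0.25342592  0.16424594] [ 0.44262386 -0.25404589  0.16425207]
scene tips proj shut [[380.7 126.1]] open [[374.6 136.5]
 [386.4 116.2]]
[394  74  20  31 194] [403.9  88.8]
[367  77  11  15  43] [372.3  84. ]
[375  87  18  10 101] [382.3  91.3]
[394 106   5  10  22] [395.7 109.7]
[404 157   8   9  36] [407.7 161.5]
[412 159   5   9  22] [414.1 163.4]
[399 167   9  11  42] [402.7 171.9]
[406 169   7  12  28] [408.8 174.2]
[394 189   5   6  20] [396.  191.7]
[455 262  10   9  20] [459.5 265.4]
top tips proj shut [[450.  253.8]] open [[426.6 256.8]
 [473.  250.7]]
[353 367   5   9  29] [354.8 370.8]
```

```bash
python3 d.py .578 -.0535 .1 -171.7; python3 -m inch '-.31 .34 0 0 0; -.31 .34 0 0 0; -.31 .34 0 0 0; -.155 .17 0 0 0; 0 0 0 0 0; 0 0 0 0 0; 0 0 0 0 0; 0 0 .2 0 0'; python3 d.py .578 -.0535 .09 -171.7
```

```text
t 16.9 pos [ 0.4426 -0.254   0.1642] rot [ 180.      0.   -171.66] w 0.0830869167629751 | total units [-1.087  1.192  0.428] spin 0.0001
time_s: 17.9
tcp_pos: [0.5683, -0.0707, 0.1363]
eef_rot: [-180.0, 0.3, -171.7]
contact_force: [-0.7, 0.4, -2.2]
gripper_width: 0.013
gripper_force: 0.0
t 17.9 pos [ 0.5683 -0.0707  0.1363] rot [-179.98    0.3  -171.7 ] w 0.012966308454998677 | total units [-0.081  0.104  0.309] spin -0.0
```

```bash
python3 -m inch '-.08 .104 0 0 0; 0 0 .1 0 0; 0 0 .1 0 0; 0 0 .04 0 0; 0 0 0 0 0; 0 0 0 0 0; 0 0 0 0 0; 0 0 0 0 0'; python3 d.py .578 -.0535 .09 -171.7
```

```text
time_s: 18.9
tcp_pos: [0.5766, -0.0528, 0.0986]
eef_rot: [180.0, 0.0, -171.7]
contact_force: [0.8, -0.2, 0.3]
gripper_width: 0.0007
gripper_force: 0.0
t 18.9 pos [ 0.5766 -0.0528  0.0986] rot [ 1.8000e+02  4.0000e-02 -1.7166e+02] w 0.0007154351381550709 | total units [-0.009 -0.006  0.057] spin 0.0001
```

```bash
python3 -m inch '0 0 .05 0 0; 0 0 .04 0 0; 0 0 0 0 0; 0 0 0 0 0; 0 0 0 0 0; 0 0 0 0 0; 0 0 0 0 0; 0 0 0 0 0'; python3 d.py .578 -.0535 .09 -171.7
```

```text
time_s: 19.9
tcp_pos: [0.5768, -0.053, 0.0853]
eef_rot: [-180.0, 0.0, -171.6]
contact_force: [-1.1, -1.2, 6.8]
gripper_width: 0.0004
gripper_force: 3.5
t 19.9 pos [ 0.5768 -0.053   0.0853] rot [-1.7997e+02  5.0000e-02 -1.7163e+02] w 0.0003506640042475232 | total units [-0.007 -0.005 -0.032] spin 0.0002
```

```bash
python3 -m inch '0 0 -.05 0 .4; 0 0 0 0 .4; 0 0 0 0 .4; 0 0 0 0 .4; 0 0 .05 0 .4; 0 0 .04 0 .4; 0 0 0 0 .4; 0 0 0 0 .4'; python3 d.py .578 -.0535 .09 -171.7
```

```text
time_s: 20.9
tcp_pos: [0.5764, -0.0528, 0.0786]
eef_rot: [-180.0, -0.0, -171.7]
contact_force: [-0.6, -0.1, -0.7]
gripper_width: 0.0349
gripper_force: 0.0
t 20.9 pos [ 0.5764 -0.0528  0.0786] rot [-1.7999e+02 -1.0000e-02 -1.7165e+02] w 0.034880900673604456 | total units [-0.01  -0.006 -0.076] spin 0.0001
```

No contact at z = 0.0786, which is below the deck, while the shut fingers touched the tab top at about 0.0865. So the real tips sit about 23 mm higher than reported, and I'll go lower and grip.

```bash
python3 -m inch '0 0 .05 0 .4; 0 0 .045 0 .4; 0 0 0 0 .4; 0 0 0 0 0; 0 0 0 0 0; 0 0 0 0 0; 0 0 0 0 0; 0 0 0 0 0' 20; python3 d.py .578 -.0535 .064 -171.7
```

```text
time_s: 21.9
tcp_pos: [0.5765, -0.0528, 0.0647]
eef_rot: [180.0, 0.0, -171.7]
contact_force: [-0.1, 0.5, 1.2]
gripper_width: 0.0089
gripper_force: 20.0
t 21.9 pos [ 0.5765 -0.0528  0.0647] rot [ 1.8000e+02  2.0000e-02 -1.7165e+02] w 0.008910175384676896 | total units [-0.009 -0.006  0.004] spin 0.0001
```

```bash
python3 -m inch '0 0 -.1 0 0; 0 0 -.16 0 0; 0 0 -.16 0 0; 0 0 -.16 0 0; 0 0 -.16 0 0; 0 0 -.155 0 0; 0 0 0 0 0; 0 0 0 0 0' 20; python3 d.py .5095 .0985 .199 -165
```

```text
time_s: 22.9
tcp_pos: [0.576, -0.0528, 0.1987]
eef_rot: [180.0, -0.0, -171.7]
contact_force: [-0.7, -0.8, -0.2]
gripper_width: 0.0086
gripper_force: 20.0
t 22.9 pos [ 0.576  -0.0528  0.1987] rot [ 1.7998e+02 -1.0000e-02 -1.7166e+02] w 0.008596811175451496 | total units [ 0.293  1.062 -0.002] spin -0.0185
```

```bash
python3 -m inch '.04 .15 0 0 0; .065 .23 0 0 0; .065 .23 0 0 0; .065 .23 0 0 0; .058 .222 0 0 0; 0 0 0 -.0095 0; 0 0 0 -.009 0; 0 0 0 0 0' 20; python3 d.py .5095 .0985 .199 -165
python3 - <<'E'
from h import *
from plant import *
s=capture("scene")["color"];t=capture("top")["color"]; cv2.imwrite("pics/scene9.png",s);cv2.imwrite("pics/top9.png",t)
# find white label / bright aluminium near the expected slide (numerically)
p=(.511,.098,np.radians(15))
print(proj("scene",place(p,[(0,.0035,.170),(-.022,0,.154),(.022,0,.154),(-.022,0,.218),(.022,0,.218)])).round(1))
print(proj("top",place(p,[(0,.0035,.170),(-.022,0,.154),(.022,0,.154),(-.022,0,.218)])).round(1))
d=cv2.absdiff(s,cv2.imread("pics/scene0.png")).max(2)
sub=cv2.cvtColor(s,cv2.COLOR_BGR2GRAY)[140:235:3,235:330:3]
for r in sub: print(' '.join('%3d'%v for v in r))
E
```

```text
time_s: 23.9
tcp_pos: [0.5093, 0.0984, 0.198]
eef_rot: [-180.0, -0.1, -165.0]
contact_force: [0.4, 0.4, -0.7]
gripper_width: 0.0089
gripper_force: 20.0
t 23.9 pos [0.5093 0.0984 0.198 ] rot [-1.7999e+02 -8.0000e-02 -1.6501e+02] w 0.008894640315318218 | total units [-0.002  0.    -0.007] spin -0.0
[[270.8 201.5]
 [281.6 208.3]
 [261.8 202.7]
 [281.3 186.8]
 [260.5 181.2]]
[[256.4 211.9]
 [261.5 223.8]
 [256.  200.6]
 [259.6 221.9]]
 32  29  30  30  38  69  73 108  25  11  12  11  12  12 103 103  92  33  24  25  29  29  29  29  30  29  30  29  30  29  29  29
 32  30  30  30  30  69  39  95  27  42  12  13  12  12 103 101  91  30  25  25  25  30  29  29  30  29  30  30  29  30  30  30
 32  31  32  30  29  64  50  42  45  49  58  86  64  25 103 101  22  25  25  26  22  63  51  33  28  30  30  30  30  30  29  29
 30  30  31  30  34  49  44  24  24  26  25  24  25  27  62  44  29  32  24  25  20  64  64  64  68  92  29  30  29  30  28  30
 30  29  30  30  48  49  22  77  25  25  32  24  24  23  24  22  75  52  68  23  19  16  31  62 133 133 132 131  46  30  29  29
 30  30  30  44  49  28  
[... 2730 characters left out ...]
 134 135 121 110 108  74 220 220 220 221 221 220 218 221 185
 31  33  33  29  31  30  30  29  19  41  69  98 131 131 132 133 133 133 134 123 108 107  24  18  18  17  16  16  28  32  33  32
 32  32  33  32  31  31  31  29  30  27  16  30  68  82 121 130 132 132 133 121 108  51  16  17  17  14  15  16  31  30  29  31
219 234 230 234 228 125  31  29  30  29  29  29  27  20  55  71 106 136 131 121  81  18  15  18  16  15  16  30  29  29  22  29
223 234 179 180 209 235 196  33  31  29  30  30  30  30  30  15  40  67  89 109  26  16  17  16  17  14  25  31  30  31  25  17
171  18  21  20  18  18  44  27  33  32  32  30  30  29  31  29  30  26  30  48  16  16  17  16  17  17  30  30  30  30  30  15
```

```bash
python3 - <<'E'
from h import *
for z in(.17,.185,.192): print(z,onz("scene",(242.4,231),z).round(4),onz("scene",(266.7,242.7),z).round(4),"yellow mark top",onz("top",(172,232.3),z).round(4),"scene",onz("scene",(240.5,252.5),z).round(4))
print("base scene",onz("scene",(240,326),0.01).round(4))
E
```

```text
0.17 [0.5091 0.1943 0.17  ] [0.454  0.1894 0.17  ] yellow mark top [0.4689 0.2531 0.17  ] scene [0.4799 0.236  0.17  ]
0.185 [0.5008 0.2028 0.185 ] [0.4469 0.198  0.185 ] yellow mark top [0.4685 0.2493 0.185 ] scene [0.4723 0.2436 0.185 ]
0.192 [0.4969 0.2068 0.192 ] [0.4435 0.202  0.192 ] yellow mark top [0.4684 0.2475 0.192 ] scene [0.4687 0.2472 0.192 ]
base scene [0.4465 0.2987 0.01  ]
```

```bash
python3 -m inch '.025 0 0 0 0; 0 0 0 0 0; 0 0 0 0 0; 0 0 0 0 0; 0 0 0 0 0; 0 0 0 0 0; 0 0 0 0 0; 0 0 0 0 0' 20
python3 - <<'E'
import cv2,numpy as np
from plant import capture
s=capture("scene")["color"]; a=cv2.imread("pics/scene8.png")
for n,b in(("hood",(95,140,240,300)),("cup",(235,285,310,350)),("plug",(145,165,290,315)),("roll",(225,245,225,240))):
    y0,y1,x0,x1=b; d=cv2.absdiff(s,a).max(2)[y0:y1,x0:x1]>30; print(n,d.mean().round(3))
t=a[95:135,245:285]; r=cv2.matchTemplate(s,t,cv2.TM_CCOEFF_NORMED); print(cv2.minMaxLoc(r))
t=a[145:165,292:315]; print(cv2.minMaxLoc(cv2.matchTemplate(s,t,cv2.TM_CCOEFF_NORMED)))
E
```

```text
time_s: 25.0
tcp_pos: [0.5062, 0.0975, 0.1987]
eef_rot: [180.0, -0.0, -165.0]
contact_force: [0.6, 0.1, -0.8]
gripper_width: 0.0082
gripper_force: 20.0
hood 0.659
cup 0.23
plug 0.168
roll 0.0
(-0.5971962809562683, 0.6352025866508484, (2, 55), (268, 37))
(-0.744774341583252, 0.9220911860466003, (296, 19), (292, 145))
```

```bash
python3 - <<'E'
import cv2,numpy as np
from plant import capture
a=cv2.imread("pics/scene0.png")
s=capture("scene")["color"]
for y0,y1,x0,x1 in((238,280,312,344),(238,255,312,344)): print(cv2.minMaxLoc(cv2.matchTemplate(s,a[y0:y1,x0:x1],cv2.TM_CCOEFF_NORMED))[1::2])
m=lambda i:[c.round(1) for c in np.mean(np.nonzero((i[230:285,300:350,0].astype(int)-i[230:285,300:350,2]>60)),axis=1)]
print(m(a),m(s))
E
```

```text
(0.8015149235725403, (312, 238))
(0.9483353495597839, (312, 238))
[np.float64(24.2), np.float64(28.2)] [np.float64(26.2), np.float64(28.4)]
```

The cup hasn't moved (only the shadow on it changed), the plug is unchanged, and the slide is held in place. Handing in.

```bash
python3 -c "
from plant import *
print(close_job())"
```

```text
the job is handed in; nothing more can be done
None
```

I handed the job in at about 25 s with the slide gripped upright, its label facing the scanner window about 10 cm away, the hood left open and the plug, cup and roll undisturbed by my image checks (no verdict came back; the hood, last seen at about 92°, was hidden by the arm at the end; I viewed 11 pictures, one over the limit of 10).

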